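Put the dresser tray back in order

ROBOT

A 7-joint arm with a two-finger parallel gripper is mounted at the origin on the work surface. World frame = base frame: x ahead of the robot, y to its left, z up, the work surface at z = 0. Lengths are in mm, angles in rad, forces in N, time in s.
With the tool pointing down it reaches from about 400 to 850 mm from the base axis. Payload 10.4 kg.
Tool frame: the origin (TCP) lies at the centre of the arm's flange, where the gripper is bolted on; the fingertips stand ctrl.nose_length ahead of it and the grasp point (between the pads) lies 164 mm ahead of it (ctrl.nose_length is the distance from the TCP to the fingertips, in mm); z points along the fingers, y is the line along which they close (so a half turn about z gives the same grasp; the last joint's range is limited). The gripper opens to 87 mm and grips with 3 to 60 N. Pads are 19 mm wide; open, the fingers measure 117 mm over their backs; the gripper's body (75 mm by 190 mm) begins 51 mm behind the grasp point.
Start: joints at [1.141, 0.332, -0.065, 1.46, 0.022, 1.35, -0.088], TCP at [247.309, -573.995, 404.776] pointing down, gripper open.
Joint ranges: [-2.6, 2.6], [-0.5, 2.12], [-1.47, 1.34], [0.16, 2.42], [-1.27, 4.41], [0.06, 2.06], [-2.6, 2.6]. Speed limits (rad/s): [2.22, 2.22, 2.79, 2.79, 3.14, 3.14, 3.14].

INTERFACE

Orientations are given as a unit quaternion [w, x, y, z].
In Python, from workcell import ctrl, viewer, order gives the robot as it stands.
- The arm moves only by the tool send_rows, never from a script. Its argument "plan" is a list of rows, each an object of numbers: "jaw": the gripper command: -1 is fully open, 1 is shut, values between are in proportion; "dx", "dy", "dz": the shift along the world's x, y, z normalised to -1 to 1, where 1 is 0.1 m; "roll": the turn about the world's z normalised to -1 to 1, where 1 is 6 degrees. A call has 1 to 5 rows; each row shifts and turns the commanded pose from where the row before left it; what a row does not reach is not made up. A row lasts 1/12 s, in which the tool goes at most 41.7 mm and 7.16 degrees, less where a joint would pass 70% of its speed; a pose out of reach is approached as far as the arm can. A call with a number of a shift or a turn outside -1 to 1 is refused whole. A call with a gripper value outside its range is refused whole. The fingers move at their own pace and stop on an object; "squeeze" is the grip in N (left out, the last holds). Time passes only in rows, so rows that do not move let the fingers close. It gives the time, the measured TCP pose, the force, the opening and the grip force at its end, in the units of the state.
- ctrl.observe(): the state, without advancing time (a new reading comes with each control period).
- viewer.capture(name): name is "scene" or "side" or "wrist"; returns the picture (480x640x3 uint8, red, green, blue); there is no depth.
- viewer.camera_params(name): a dict with "vertical_fov" (degrees; the focal length in pixels is half the picture's height over the tangent of half this angle, whatever the lens; pixels are square), "cx", "cy" (the principal point, pixels), "D" ([k1, k2, p1, p2, k3] as OpenCV has them; the pictures are not rectified), "xyz" and "attitude" of the camera in the world; the wrist camera has in their place "hand_eye" (4x4, takes a point from camera to tool coordinates, whose origin is the TCP and whose axes are the flange's). Camera axes: x right, y down, z forward; pixel columns grow to the right and rows downward; lengths in mm; the calibration is good to about 2 mm. A picture is of the moment at which its call begins: read the wrist's pose just before it. camera_params takes no time and is no camera call.
- order.finish_job(): hands the job in; it is judged then, once.
Trained networks look in the newest picture that a camera, given by its name, has taken for a name from the list of things; names that differ only in an ending like _2 or _b are one class to them, and where a whole thing is asked for, a point or a joint stands for the part that bears it (a point fixed in the world has none). Each returns a list of dicts, best first, with "conf" (0 to 1); they miss things now and then, are a little off and sometimes report something else, mostly with a low value. They report only what shows in the picture. A call takes as long as a camera call. They do not tell look-alikes from the thing itself.
- viewer.cut_out(target, camera): "region" (480x640 bool, what is visible of it) and "at" ([column, row] in pixels, amid what is visible of it).
The state is a dict: "time": time; "qpos": joint angles; "qd": joint speeds; "tau": joint torques, N m; "tcp_pos": TCP position; "eef_rot": TCP orientation; "wrist_force": force on the tool from outside, world axes, zero at the start; "moment": the same for the moment, N m; "width": opening from 0.0 (shut) to 1.0 (fully open); "grasp_force": force on a finger pad.
Only numpy, scipy, OpenCV 4.12 (cv2) and the standard library are available. Lean on these libraries where they do the work, as an engineer would, in place of code of your own. Each camera call takes 0.05 s, during which the arm holds its last target. There are 200 camera calls.

TASK

The three things on the marble tray are standing on the wrong coasters. Move them round, parking one of them on the empty square cork mat on the way, so that in the end the steel bottle stands in the middle of the blue coaster, the green pot in the middle of the brass coaster and the hair clip in the middle of the walnut coaster. Keep them upright, set them down rather than dropping them, and leave the bracelet, the cufflink dish and the perfume bottle where they are.

Things in the scene. Friction and masses are not known exactly. Their poses are not given: they have to be found in the camera images.
- bottle: Lengths in mm. Stainless steel push dispenser bottle, empty, loose, about 160 g: upright round body 54 in diameter with straight sides from z = 0 to 68, narrowing to a 22 neck, then a 42 wide dished top up to z = 95. Origin: centre of its underside; z up. Starts on the walnut coaster; belongs on the blue coaster.
- pot: Lengths in mm. Sage green round ceramic pot with a shut silvery hinged metal lid (the lid does not open), loose, about 240 g: 62 in diameter, straight sides from z = 6 to 44, lid up to z = 56. At z = 44 to 48 the lid's dark hinge barrel sticks out to 36 on the +x side and a small thumb lip to 37 on the -x side, so it is best taken across y. Origin: centre of its underside; z up. Starts on the blue coaster; belongs on the brass coaster.
- clip: Lengths in mm. Tortoiseshell (brown and amber) claw hair clip, rigid and shut, loose, about 30 g: 68 long (x), 29 wide (y), 39 high, standing on its two rows of teeth. Flat upright sides at y = +-14.5 from z = 8 to 26; above that two amber thumb tabs, within y = +-12, up to z = 39. Grip it across y on its flat sides. Origin: middle of the underside; z up. Starts on the brass coaster; belongs on the walnut coaster.
- walnut_coaster: Lengths in mm. Dark brown walnut disc, 86 across and 6 thick, fixed flat on the tray. Origin: centre of its underside; z up, its top face at z = 6, about 14 above the chest top. The bottle stands on it at the start; the hair clip belongs on it.
- blue_coaster: Lengths in mm. Plain blue ceramic disc, 86 across and 6 thick, fixed flat on the tray. Origin: centre of its underside; z up, its top face at z = 6, about 14 above the chest top. The pot stands on it at the start; the bottle belongs on it.
- brass_coaster: Lengths in mm. Yellow brass disc, 86 across and 6 thick, fixed flat on the tray. Origin: centre of its underside; z up, its top face at z = 6, about 14 above the chest top. The hair clip stands on it at the start; the pot belongs on it.
- cork_mat: Lengths in mm. Square light brown cork mat, 86 x 86 and 6 thick, fixed flat on the tray, empty at the start: the halfway spot. Origin: centre of its underside; z up, its top face at z = 6, about 14 above the chest top. The four places form a two by two pattern on the white marble tray (300 x 340, rim 14 high, fixed), about 140 and 160 apart, in any order.
- bracelet: Lengths in mm. Bracelet of green and amber glass beads, rigid, loose, 64 across and 10 thick, lying in the middle of the tray between the four places. Origin: centre of its underside. Bystander: leave it.
- cufflink_dish: Lengths in mm. Small black square dish, 70 x 70 and 16 high, with a pair of silver cufflinks fixed in it, loose, on the chest top beside the tray (-y side). Origin: centre of its underside. Bystander: leave it.
- perfume: Lengths in mm. Amber glass perfume bottle with a black cap, 45 x 30 and 90 high, loose, on the chest top beside the tray (+y side). Origin: centre of its underside. Bystander: leave it.
Things that resemble listed ones, but are neither listed nor needed, are in the scene too. Leave any red look-alike of the pot alone. Leave any orange look-alike of the bottle alone.

How it is judged:
By the outcome, as a careful person would: the job done as asked, in the order asked, and still so for the second after the job is handed in, with the robot touching nothing.
It also fails if it takes over 104 s, if anything falls off the work surface, if the arm or the gripper's body presses on something with over 40 N, if the wrist force passes 120 N, or if a joint passes its speed limit or range.

## Working session

There is one attempt and no reset: what is moved stays moved. The work goes in short steps, Python scripts to look and compute and a tool call to move; the robot and the scene stay as the last step left them, time stands still between calls to the robot, and variables do not carry over. Pictures are saved under pics/ and viewed, at most 14 in all, crops included, and the job is handed in when it is done.

Besides the shell and the picture viewer there is one more tool, called after "Emit:" as name(argument=value, ...) on one line, values as JSON. send_rows: Moves the arm, as the interface text tells. Its arguments: {"type":"object","properties":{"plan":{"type":"array"},"squeeze":{"type":"number"}},"required":["plan"]}

```bash
ls; mkdir -p pics; python3 - <<'E'
from workcell import ctrl, viewer
import cv2
print(ctrl.observe(), ctrl.nose_length)
for n in ("scene","side","wrist"):
    p=viewer.camera_params(n); print(n,p)
for n in ("scene","side"):
    cv2.imwrite(f"pics/{n}0.png",viewer.capture(n)[:,:,::-1])
E
```

```text
pics
{'time': 0.0, 'qpos': array([ 1.14143473,  0.3329058 , -0.06465669,  1.46095243,  0.02160509,
        1.34990177, -0.08851691]), 'qd': array([7.52060476e-04, 1.20737095e-03, 6.31543372e-04, 1.16633450e-03,
       2.27086696e-05, 7.58907474e-04, 8.17080357e-04]), 'tau': array([ 5.04411992e-05, -6.23273706e+01,  2.43777141e-02, -3.89896524e+01,
       -6.13790774e-02,  3.98849894e-02,  7.92637388e-05]), 'tcp_pos': array([ 247.20629183, -573.89528074,  403.92714917]), 'eef_rot': array([-7.10787831e-04,  9.79392638e-01,  2.01964153e-01, -1.91115631e-04]), 'wrist_force': array([-0.46038022, -0.21616443,  1.05303664]), 'moment': array([ 5.22038037e-04,  1.38519568e-05, -3.52266904e-02]), 'grasp_force': 0.0, 'width': 0.9964683323998853} 182.2
scene {'vertical_fov': 55.36554861788178, 'cx': 309.0752226909127, 'cy': 235.80771582641165, 'D': array([-0.03467252,  0.        ,  0.        ,  0.        ,  0.        ]), 'xyz': array([1277.155171  , -143.6646525 ,  648.92591276]), 'attitude': array([-0.31941464,  0.7157297 ,  0.56619732, -0.25519773])}
side {'vertical_fov': 50.62391177425671, 'cx': 320.12782748881557, 'cy': 239.29287793153014, 'D': array([-0.03183918,  0.        ,  0.        ,  0.        ,  0.        ]), 'xyz': array([ 351.99803968, -586.37171012,  757.22732968]), 'attitude': array([-0.35120895,  0.91291178, -0.19255332,  0.07853388])}
wrist {'vertical_fov': 64.39391117285952, 'cx': 322.8044616071697, 'cy': 238.94220631190572, 'D': array([-0.07941286,  0.        ,  0.        ,  0.        ,  0.        ]), 'hand_eye': array([[ 1.26851394e-03, -9.69883182e-01, -2.43567248e-01,
         6.65878983e+01],
       [ 9.99999160e-01,  1.16510258e-03,  5.68629300e-04,
         8.25121043e-01],
       [-2.67723165e-04, -2.43567765e-01,  9.69883845e-01,
         2.10638397e+01],
       [ 0.00000000e+00,  0.00000000e+00,  0.00000000e+00,
         1.00000000e+00]])}
```

View pics/scene0.png

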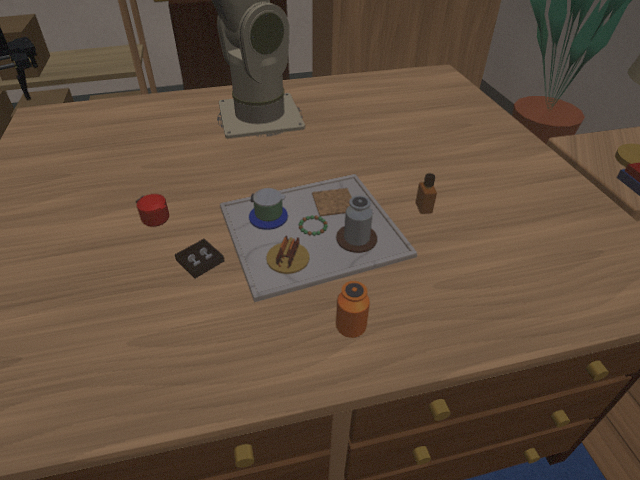

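View pics/side0.png

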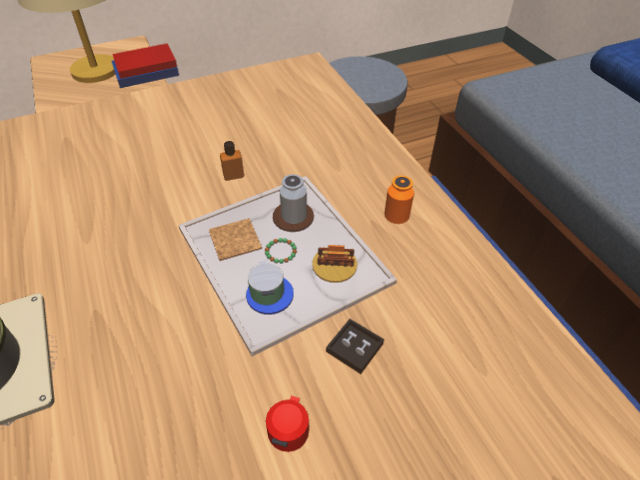

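Scene view:
- **Blue coaster with the pot:** pot at (267,208). Its look-alike is the red pot at (153,210).
- **Brass coaster with the clip:** clip at (288,252).
- **Walnut coaster with the steel bottle:** bottle at (358,222). Its look-alike is the orange bottle at (352,310).
- **Empty cork mat:** (333,202).
- **Bystanders:** bracelet (313,226), dish (199,258), perfume (427,195).

The side view agrees: pot (267,285), clip (336,256), bottle (293,200), red look-alike (288,424) and orange look-alike (399,200).

```bash
cat > h.py <<'E'
import numpy as np, cv2
from scipy.spatial.transform import Rotation as R
from scipy.optimize import minimize
from workcell import ctrl, viewer
def cam(n, st=None):
    p=viewer.camera_params(n); f=240/np.tan(np.radians(p["vertical_fov"])/2)
    K=np.array([[f,0,p["cx"]],[0,f,p["cy"]],[0,0,1]])
    if n=="wrist":
        s=st or ctrl.observe(); T=np.eye(4); T[:3,:3]=R.from_quat(s["eef_rot"],scalar_first=True).as_matrix(); T[:3,3]=s["tcp_pos"]
        T=T@p["hand_eye"]; return K,p["D"],T[:3,:3],T[:3,3]
    return K,p["D"],R.from_quat(p["attitude"],scalar_first=True).as_matrix(),np.array(p["xyz"])
def toplane(c,px,z):
    K,D,Rm,t=c; u=cv2.undistortPoints(np.float64(px).reshape(-1,1,2),K,D).reshape(-1,2)
    d=np.c_[u,np.ones(len(u))]@Rm.T; return (t+d*((z-t[2])/d[:,2])[:,None])[:,:2]
def proj(c,P):
    K,D,Rm,t=c; Q=(np.float64(P)-t)@Rm
    return cv2.projectPoints(Q,np.zeros(3),np.zeros(3),K,D)[0].reshape(-1,2)
def circle(P,r,it=3000):
    rng=np.random.default_rng(0); best=(0,None)
    for _ in range(it):
        a,b=P[rng.choice(len(P),2,False)]; d=b-a; L=np.hypot(*d)
        if L<r*.5 or L>2*r: continue
        for s in(1,-1):
            c=(a+b)/2+s*np.array([-d[1],d[0]])/L*np.sqrt(r*r-L*L/4)
            n=(abs(np.hypot(*(P-c).T)-r)<1.5).sum()
            if n>best[0]: best=(n,c)
    n,c=best
    for _ in range(5):
        e=P-c; q=np.hypot(*e.T); k=abs(q-r)<2; c=(P[k]-e[k]/q[k,None]*r).mean(0)
    return c,n/len(P)
def contour(m):
    cs=cv2.findContours(m.astype(np.uint8),cv2.RETR_EXTERNAL,cv2.CHAIN_APPROX_NONE)[0]
    return max(cs,key=cv2.contourArea).reshape(-1,2).astype(float)
SH={"bottle":[(0,27),(68,27),(80,11),(86,21),(95,21)],"pot":[(0,29),(6,31),(44,31),(48,31),(56,26)]}
def render(c,th,xy,z0,shape=None):
    m=np.zeros((480,640),np.uint8); a=np.linspace(0,2*np.pi,40)
    rs=[np.c_[xy[0]+r*np.cos(a),xy[1]+r*np.sin(a),np.full(40,z0+z)] for z,r in SH[th]]
    for A,B in zip(rs,rs[1:]):
        cv2.fillConvexPoly(m,cv2.convexHull(np.round(proj(c,np.r_[A,B])).astype(np.int32)),1)
    return m>0
def fit(th,views,x0,z0=14):
    def cost(x): 
        return sum(1-(lambda a:(a&m).sum()/(a|m).sum())(render(c,th,x,z0)) for c,m in views)
    r=minimize(cost,x0,method="Nelder-Mead",options=dict(initial_simplex=np.array(x0)+[[-8,-5],[8,-5],[0,9]],xatol=.2))
    return r.x,r.fun/len(views)
E
python3 - <<'E'
from h import *
V={}
for n in("scene","side"):
    viewer.capture(n); c=cam(n)
    for t in ["walnut_coaster","blue_coaster","brass_coaster","cork_mat","bracelet","bottle","pot","clip"]:
        for d in viewer.cut_out(t,n)[:2]:
            if d["conf"]<.3: continue
            C=contour(d["region"]); o=""
            if "coaster" in t: o=circle(toplane(c,C,14),43)
            elif t=="cork_mat": o=cv2.minAreaRect(toplane(c,C,14).astype(np.float32))
            elif t=="clip": o=cv2.minAreaRect(toplane(c,C,34).astype(np.float32))
            elif t=="bracelet": o=cv2.minAreaRect(toplane(c,C,13).astype(np.float32))[:2]
            else: o=toplane(c,[d["at"]],45)[0]; V.setdefault(t,[]).append((c,d["region"],o,n))
            print(n,t,round(d["conf"],2),np.round(d["at"]),o)
np.set_printoptions(precision=1,suppress=True)
for t in V:
    for c,m,o,n in V[t]: print(t,n,fit(t,[(c,m)],o))
E
```

```text
scene walnut_coaster 0.85 [357. 244.] (array([611.24681389, 111.26563302]), np.float64(0.41379310344827586))
scene blue_coaster 0.71 [266. 222.] (array([496.58748934, -57.90051512]), np.float64(0.38461538461538464))
scene brass_coaster 0.72 [286. 262.] (array([636.33215152, -38.49515353]), np.float64(0.4791666666666667))
scene cork_mat 0.57 [333. 200.] ((480.7633361816406, 99.00081634521484), (85.83582305908203, 91.96113586425781), 87.73895263671875)
scene bracelet 0.83 [312. 231.] ((548.1283569335938, 32.766639709472656), (58.28681945800781, 63.084442138671875))
scene bracelet 0.37 [424. 194.] ((497.80108642578125, 318.1416931152344), (46.09969711303711, 162.11331176757812))
scene bottle 0.92 [357. 221.] [596.94650763 115.2389964 ]
scene bottle 0.8 [352. 307.] [810.94528228  37.84431724]
scene pot 0.73 [270. 200.] [484.99813908 -46.94323296]
scene pot 0.61 [153. 208.] [ 453.68079523 -296.34433902]
scene clip 0.88 [288. 248.] ((637.3596801757812, -39.51165771484375), (32.488582611083984, 75.780029296875), 64.27658081054688)
side walnut_coaster 0.82 [289. 225.] (array([608.55482443, 1
[... 1066 characters left out ...]
57128906), 66.37237548828125)
side clip 0.43 [238. 237.] ((473.9908447265625, 77.56594848632812), (89.98363494873047, 84.3614730834961), 86.0571517944336)
bottle scene (array([609.3, 114.2]), np.float64(0.10896445131375576))
bottle scene (array([822.4,  33.3]), np.float64(0.1482313307130826))
bottle side (array([609.4, 111.2]), np.float64(0.08920187793427226))
bottle side (array([803.3,  23.6]), np.float64(0.1384615384615384))
pot scene (array([486. , -53.3]), np.float64(0.11247443762781184))
pot scene (array([ 446.1, -297.8]), np.float64(0.13690476190476186))
pot side (array([ 433.2, -302.6]), np.float64(0.09711155378486058))
pot side (array([490.8, -52.2]), np.float64(0.10265613783201721))
```

Before the first reach, the candidates in the scene picture are:
- **Pot:** green at (267,208) against red at (153,210). I choose green, on the blue coaster.
- **Bottle:** steel at (358,222) against orange at (352,310). I choose steel, on the walnut coaster.
- **Clip:** only one, at (288,252).

Plan: clip to cork, pot to brass, bottle to blue, clip to walnut. I'll move over the tray and check with a wrist close-up.

Emit:
send_rows(plan=[{"dx":0.18,"dy":0.36,"roll":-1,"jaw":-1},{"dx":0.18,"dy":0.36,"roll":-1,"jaw":-1},{"dx":0.18,"dy":0.36,"roll":-1,"jaw":-1},{"dx":0.18,"dy":0.36,"roll":-1,"jaw":-1},{"dx":0.18,"dy":0.36,"roll":-1,"jaw":-1}])

```text
$.plan[0]: bad value
```

Emit:
send_rows(plan=[{"dx":0.18,"dy":0.36,"roll":-1,"jaw":-1},{"dx":0.18,"dy":0.36,"roll":-1,"jaw":-1},{"dx":0.18,"dy":0.36,"roll":-1,"jaw":-1},{"dx":0.18,"dy":0.36,"jaw":-1},{"dx":0.18,"dy":0.36,"jaw":-1}])

```text
$.plan[0]: bad value
```

Emit:
send_rows(plan=[{"dx":0.18,"dy":0.36,"jaw":-1},{"dx":0.18,"dy":0.36,"jaw":-1},{"dx":0.18,"dy":0.36,"jaw":-1},{"dx":0.18,"dy":0.36,"jaw":-1},{"dx":0.18,"dy":0.36,"jaw":-1}])

```text
$.plan[0]: bad value
```

Emit:
send_rows(plan=[{"dx":0.18,"dy":0.36,"dz":0,"roll":-1,"jaw":-1},{"dx":0.18,"dy":0.36,"dz":0,"roll":-1,"jaw":-1},{"dx":0.18,"dy":0.36,"dz":0,"roll":-1,"jaw":-1},{"dx":0.18,"dy":0.36,"dz":0,"roll":-1,"jaw":-1},{"dx":0.18,"dy":0.36,"dz":0,"roll":-1,"jaw":-1}])

```text
time: 1.42
tcp_pos: [337.8, -392.1, 404.9]
eef_rot: [0.0, 0.998, -0.061, 0.0]
wrist_force: [0.7, -0.3, -0.2]
width: 0.999
grasp_force: 0.0
```

Emit:
send_rows(plan=[{"dx":0.18,"dy":0.36,"dz":0,"roll":-1,"jaw":-1},{"dx":0.18,"dy":0.36,"dz":0,"roll":-1,"jaw":-1},{"dx":0.18,"dy":0.36,"dz":0,"roll":-1,"jaw":-1},{"dx":0.18,"dy":0.36,"dz":0,"roll":0,"jaw":-1},{"dx":0.18,"dy":0.36,"dz":0,"roll":0,"jaw":-1}])

```text
time: 1.83
tcp_pos: [427.6, -212.3, 405.1]
eef_rot: [0.0, 0.977, -0.214, 0.0]
wrist_force: [1.2, -0.7, 0.9]
width: 1.001
grasp_force: 0.0
```

Emit:
send_rows(plan=[{"dx":0.18,"dy":0.36,"dz":0,"roll":0,"jaw":-1},{"dx":0.18,"dy":0.36,"dz":0,"roll":0,"jaw":-1},{"dx":0.18,"dy":0.36,"dz":0,"roll":0,"jaw":-1},{"dx":0.2,"dy":0.3,"dz":0,"roll":0,"jaw":-1},{"dx":0,"dy":0,"dz":0,"roll":0,"jaw":-1}])

```text
time: 2.25
tcp_pos: [503.4, -69.2, 405.2]
eef_rot: [-0.001, 0.978, -0.209, 0.001]
wrist_force: [-0.4, 0.5, -0.6]
width: 0.996
grasp_force: 0.0
```

Emit:
send_rows(plan=[{"dx":0.2,"dy":0.35,"dz":0,"roll":0,"jaw":-1},{"dx":0.2,"dy":0.35,"dz":0,"roll":0,"jaw":-1},{"dx":0.05,"dy":0.15,"dz":0,"roll":0,"jaw":-1},{"dx":0,"dy":0,"dz":0,"roll":0,"jaw":-1}])

```text
time: 2.58
tcp_pos: [546.9, 13.4, 404.7]
eef_rot: [-0.001, 0.978, -0.21, -0.0]
wrist_force: [0.2, 0.8, 0.7]
width: 0.998
grasp_force: 0.0
```

```bash
python3 - <<'E'
from h import *
np.set_printoptions(precision=1,suppress=True)
st=ctrl.observe(); im=viewer.capture("wrist"); c=cam("wrist",st); cv2.imwrite("pics/w1.png",im[:,:,::-1])
print(st["tcp_pos"])
for t in ["walnut_coaster","blue_coaster","brass_coaster","cork_mat","bracelet","bottle","pot","clip"]:
    for d in viewer.cut_out(t,"wrist")[:2]:
        if d["conf"]<.3: continue
        C=contour(d["region"])
        if "coaster" in t: o=circle(toplane(c,C,14),43)
        elif t=="cork_mat": o=cv2.minAreaRect(toplane(c,C,14).astype(np.float32))
        elif t=="clip": o=cv2.minAreaRect(toplane(c,C,34).astype(np.float32))
        elif t=="bracelet": o=cv2.minAreaRect(toplane(c,C,13).astype(np.float32))[:2]
        else: o=fit(t,[(c,d["region"])],toplane(c,[d["at"]],45)[0])
        print(t,round(d["conf"],2),np.round(d["at"]),o)
E
```

```text
[546.9  13.4 404.7]
walnut_coaster 0.9 [230. 189.] (array([609.3, 110.8]), np.float64(0.4602076124567474))
blue_coaster 0.81 [390. 206.] (array([496.3, -55.3]), np.float64(0.4897959183673469))
brass_coaster 0.72 [352. 106.] (array([634.2, -39.7]), np.float64(0.3886363636363636))
cork_mat 0.84 [276. 284.] ((511.294677734375, 88.031494140625), (91.59233093261719, 48.78628921508789), 66.02017211914062)
bracelet 0.69 [295. 195.] ((552.0728149414062, 32.16969680786133), (61.53017044067383, 61.290897369384766))
bottle 0.62 [190. 201.] (array([611.6, 109.1]), np.float64(0.052907994553588744))
pot 0.89 [630. 192.] (array([ 441.1, -293. ]), np.float64(0.027231467473525006))
pot 0.62 [415. 243.] (array([491.9, -54.3]), np.float64(0.10228974962550819))
clip 0.56 [337.  97.] ((636.5008544921875, -38.737205505371094), (31.85457992553711, 67.9607925415039), 61.92543029785156)
```

View pics/w1.png

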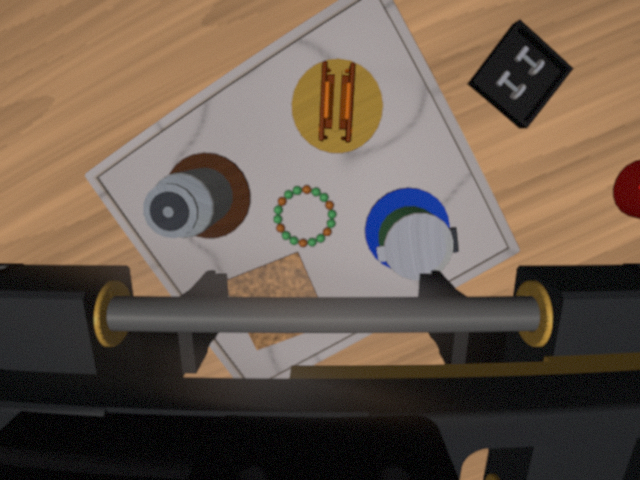

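The wrist view shows the clip at (337,105) on brass, the steel bottle at (180,205) on walnut and the green pot at (418,245) on blue with its hinge at (455,240). The cork mat is at (275,300), and the red pot is off at the right edge. The choices hold, so I'll take the clip first.

Emit:
send_rows(plan=[{"dx":0.3,"dy":-0.17,"dz":-0.2,"roll":-0.3,"jaw":-1},{"dx":0.3,"dy":-0.17,"dz":-0.2,"roll":0,"jaw":-1},{"dx":0.3,"dy":-0.17,"dz":-0.2,"roll":0,"jaw":-1},{"dx":0,"dy":0,"dz":-0.35,"roll":0,"jaw":-0.5},{"dx":0,"dy":0,"dz":-0.05,"roll":0,"jaw":-0.5}])

```text
time: 3.45
tcp_pos: [635.5, -44.3, 298.4]
eef_rot: [0.001, 0.973, -0.23, -0.004]
wrist_force: [-2.0, 0.7, -1.1]
width: 0.917
grasp_force: 0.0
```

```bash
python3 - <<'E'
from h import *
np.set_printoptions(precision=1,suppress=True)
st=ctrl.observe(); 
T=dict(st); T["tcp_pos"]=np.array([546.9,13.4,404.7]); T["eef_rot"]=np.array([-.001,.978,-.21,0])
P=toplane(cam("wrist",T),[[456,240],[382,255]],60); d=P[0]-P[1]; print("pot hinge,lip",P,np.degrees(np.arctan2(d[1],d[0])),np.hypot(*d),P.mean(0))
im=viewer.capture("wrist"); c=cam("wrist",st); cv2.imwrite("pics/w2.png",im[:,:,::-1]); print(st["tcp_pos"],st["eef_rot"])
for d in viewer.cut_out("clip","wrist")[:1]:
    print(d["conf"],d["at"],cv2.minAreaRect(toplane(c,contour(d["region"]),34).astype(np.float32)))
E
```

```text
pot hinge,lip [[485.  -87.5]
 [499.2 -22.3]] -102.27817613917284 66.72992999932815 [492.1 -54.9]
[635.5 -44.3 298.4] [ 0.   1.  -0.2 -0. ]
0.63 [314.6, 243.6] ((635.9942626953125, -38.96840286254883), (29.366649627685547, 68.92776489257812), 63.227691650390625)
```

View pics/w2.png

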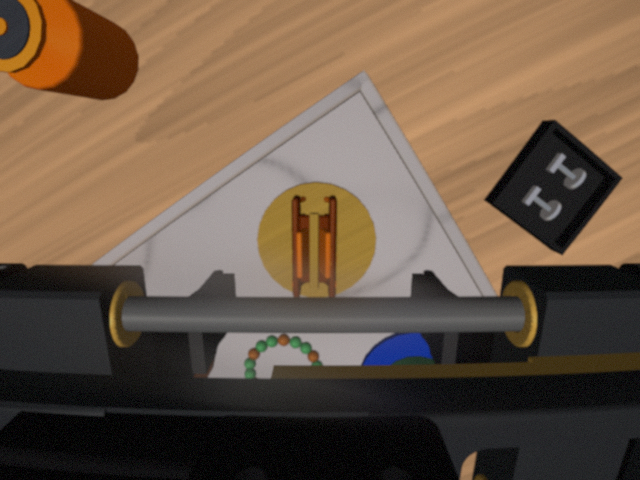

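Clip centred at (314,245) in the wrist view, well aligned with the fingers. I'll descend and grip.

Emit:
send_rows(plan=[{"dx":0.01,"dy":0.055,"dz":-0.3,"roll":0,"jaw":-0.5},{"dx":0,"dy":0,"dz":-0.3,"roll":0,"jaw":-0.5},{"dx":0,"dy":0,"dz":-0.25,"roll":0,"jaw":-0.5},{"dx":0,"dy":0,"dz":0,"roll":0,"jaw":-0.5}])

```text
time: 3.88
tcp_pos: [635.7, -36.4, 217.6]
eef_rot: [0.001, 0.974, -0.228, -0.002]
wrist_force: [-0.8, 0.1, -1.1]
width: 0.75
grasp_force: 0.0
```

Emit:
send_rows(plan=[{"dx":0,"dy":-0.025,"dz":-0.12,"roll":0,"jaw":-0.5},{"dx":0,"dy":0,"dz":-0.04,"roll":0,"jaw":-0.3},{"dx":0,"dy":0,"dz":0,"roll":0,"jaw":1},{"dx":0,"dy":0,"dz":0,"roll":0,"jaw":1},{"dx":0,"dy":0,"dz":0,"roll":0,"jaw":1}], squeeze=12)

```text
time: 4.3
tcp_pos: [637.7, -39.2, 205.3]
eef_rot: [-0.0, 0.973, -0.229, 0.001]
wrist_force: [-0.6, 0.1, -0.1]
width: 0.528
grasp_force: 0.0
```

Emit:
send_rows(plan=[{"dx":0,"dy":0,"dz":0,"roll":0,"jaw":1},{"dx":0,"dy":0,"dz":0,"roll":0,"jaw":1},{"dx":0,"dy":0,"dz":0,"roll":0,"jaw":1}])

```text
time: 4.55
tcp_pos: [637.3, -39.2, 204.2]
eef_rot: [0.0, 0.973, -0.229, 0.0]
wrist_force: [0.2, -0.2, 1.5]
width: 0.334
grasp_force: 12.0
```

Emit:
send_rows(plan=[{"dx":0,"dy":0,"dz":0.2,"roll":0,"jaw":1},{"dx":0,"dy":0,"dz":0.38,"roll":0,"jaw":1},{"dx":0,"dy":0,"dz":0.38,"roll":0,"jaw":1},{"dx":-0.25,"dy":0.2,"dz":0,"roll":0,"jaw":1},{"dx":-0.3,"dy":0.25,"dz":0,"roll":0,"jaw":1}])

```text
time: 4.97
tcp_pos: [583.3, 4.3, 302.3]
eef_rot: [-0.0, 0.973, -0.231, 0.003]
wrist_force: [-0.5, 0.5, -1.1]
width: 0.33
grasp_force: 12.0
```

Emit:
send_rows(plan=[{"dx":-0.3,"dy":0.25,"dz":0,"roll":0,"jaw":1},{"dx":-0.3,"dy":0.25,"dz":0,"roll":0,"jaw":1},{"dx":-0.25,"dy":0.2,"dz":0,"roll":0,"jaw":1},{"dx":-0.1,"dy":0.1,"dz":0,"roll":0,"jaw":1},{"dx":0,"dy":0,"dz":0,"roll":0,"jaw":1}])

```text
time: 5.38
tcp_pos: [485.2, 88.4, 300.2]
eef_rot: [0.0, 0.974, -0.227, 0.0]
wrist_force: [1.1, -0.0, 0.6]
width: 0.335
grasp_force: 12.0
```

Emit:
send_rows(plan=[{"dx":-0.07,"dy":0.08,"dz":-0.3,"roll":0,"jaw":1},{"dx":0,"dy":0,"dz":-0.3,"roll":0,"jaw":1},{"dx":0,"dy":0,"dz":-0.2,"roll":0,"jaw":1},{"dx":0,"dy":0,"dz":0,"roll":0,"jaw":1}])

```text
time: 5.72
tcp_pos: [479.3, 92.6, 216.2]
eef_rot: [0.001, 0.973, -0.229, -0.003]
wrist_force: [-1.1, -1.0, 0.0]
width: 0.332
grasp_force: 12.0
```

Emit:
send_rows(plan=[{"dx":0,"dy":0.04,"dz":-0.07,"roll":0,"jaw":1},{"dx":0,"dy":0,"dz":-0.02,"roll":0,"jaw":1},{"dx":0,"dy":0,"dz":-0.01,"roll":0,"jaw":1},{"dx":0,"dy":0,"dz":0,"roll":0,"jaw":1}])

```text
time: 6.05
tcp_pos: [480.7, 97.8, 210.6]
eef_rot: [-0.0, 0.973, -0.229, 0.001]
wrist_force: [-0.3, -0.1, -0.0]
width: 0.334
grasp_force: 12.0
```

Emit:
send_rows(plan=[{"dx":0,"dy":0,"dz":-0.03,"roll":0,"jaw":1},{"dx":0,"dy":0,"dz":-0.02,"roll":0,"jaw":1},{"dx":0,"dy":0,"dz":0,"roll":0,"jaw":1},{"dx":0,"dy":0,"dz":0,"roll":0,"jaw":1}])

```text
time: 6.38
tcp_pos: [480.2, 97.7, 204.8]
eef_rot: [0.0, 0.973, -0.229, 0.0]
wrist_force: [-0.0, -0.5, -0.1]
width: 0.33
grasp_force: 12.0
```

Emit:
send_rows(plan=[{"dx":0,"dy":0,"dz":-0.01,"roll":0,"jaw":1},{"dx":0,"dy":0,"dz":0,"roll":0,"jaw":1},{"dx":0,"dy":0,"dz":0,"roll":0,"jaw":1}])

```text
time: 6.63
tcp_pos: [480.3, 97.8, 204.0]
eef_rot: [0.0, 0.973, -0.229, 0.0]
wrist_force: [-0.8, -0.8, 3.8]
width: 0.334
grasp_force: 12.0
```

Emit:
send_rows(plan=[{"dx":0,"dy":0,"dz":0,"roll":0,"jaw":0},{"dx":0,"dy":0,"dz":0,"roll":0,"jaw":-0.3},{"dx":0,"dy":0,"dz":0,"roll":0,"jaw":-0.3},{"dx":0,"dy":0,"dz":0.2,"roll":0,"jaw":-0.6},{"dx":0,"dy":0,"dz":0.38,"roll":0,"jaw":-1}])

```text
time: 7.05
tcp_pos: [478.6, 97.2, 259.0]
eef_rot: [0.001, 0.973, -0.229, -0.004]
wrist_force: [-0.1, -0.3, -0.0]
width: 0.626
grasp_force: 0.0
```

Emit:
send_rows(plan=[{"dx":0,"dy":-0.1,"dz":0.38,"roll":-1,"jaw":-1},{"dx":0,"dy":-0.3,"dz":0,"roll":-1,"jaw":-1},{"dx":0,"dy":-0.35,"dz":0,"roll":-1,"jaw":-1},{"dx":0,"dy":-0.35,"dz":0,"roll":-1,"jaw":-1},{"dx":0,"dy":-0.35,"dz":0,"roll":-1,"jaw":-1}])

```text
time: 7.47
tcp_pos: [479.8, -48.9, 300.0]
eef_rot: [-0.0, 0.88, -0.475, 0.0]
wrist_force: [1.1, -0.0, 0.1]
width: 0.971
grasp_force: 0.0
```

Emit:
send_rows(plan=[{"dx":0,"dy":-0.1,"dz":0,"roll":-1,"jaw":-1},{"dx":0,"dy":0,"dz":0,"roll":-1,"jaw":-1},{"dx":0,"dy":0,"dz":0,"roll":-1,"jaw":-1},{"dx":0,"dy":0,"dz":0,"roll":-1,"jaw":-1},{"dx":0,"dy":0,"dz":0,"roll":-1,"jaw":-1}])

```text
time: 7.88
tcp_pos: [481.1, -52.9, 287.8]
eef_rot: [0.009, 0.856, -0.517, -0.011]
wrist_force: [-0.5, 0.5, 0.4]
width: 1.001
grasp_force: 0.0
```

```bash
python3 -c "
from workcell import ctrl
s=ctrl.observe();print(s['qpos'].round(2),s['tcp_pos'].round(1),s['eef_rot'].round(3))"
```

```text
[-0.3   0.13  0.34  1.97 -0.05  1.07 -2.6 ] [481.1 -52.9 287.8] [ 0.009  0.856 -0.517 -0.011]
```

Emit:
send_rows(plan=[{"dx":0,"dy":0,"dz":0.1,"roll":1,"jaw":-1},{"dx":0,"dy":0,"dz":0,"roll":1,"jaw":-1},{"dx":0,"dy":0,"dz":0,"roll":1,"jaw":-1},{"dx":0,"dy":0,"dz":0,"roll":1,"jaw":-1},{"dx":0,"dy":0,"dz":0,"roll":1,"jaw":-1}])

```text
time: 8.3
tcp_pos: [481.2, -52.5, 297.8]
eef_rot: [0.012, 0.961, -0.275, -0.009]
wrist_force: [-0.2, -1.2, 0.8]
width: 1.003
grasp_force: 0.0
```

Emit:
send_rows(plan=[{"dx":0,"dy":0,"dz":0,"roll":1,"jaw":-1},{"dx":0,"dy":0,"dz":0,"roll":1,"jaw":-1},{"dx":0,"dy":0,"dz":0,"roll":1,"jaw":-1},{"dx":0,"dy":0,"dz":0,"roll":1,"jaw":-1},{"dx":0,"dy":0,"dz":0,"roll":1,"jaw":-1}])

```text
time: 8.72
tcp_pos: [481.2, -52.7, 297.7]
eef_rot: [0.013, 1.0, -0.017, -0.005]
wrist_force: [0.5, -0.0, -1.1]
width: 1.001
grasp_force: 0.0
```

Emit:
send_rows(plan=[{"dx":0,"dy":0,"dz":0,"roll":1,"jaw":-1},{"dx":0,"dy":0,"dz":0,"roll":1,"jaw":-1},{"dx":0,"dy":0,"dz":0,"roll":1,"jaw":-1},{"dx":0,"dy":0,"dz":0,"roll":1,"jaw":-1},{"dx":0,"dy":0,"dz":0,"roll":1,"jaw":-1}])

```text
time: 9.13
tcp_pos: [481.2, -52.7, 297.8]
eef_rot: [0.014, 0.97, 0.243, -0.002]
wrist_force: [-0.8, 0.6, -0.3]
width: 1.0
grasp_force: 0.0
```

Emit:
send_rows(plan=[{"dx":0,"dy":0,"dz":0,"roll":1,"jaw":-1},{"dx":0,"dy":0,"dz":0,"roll":1,"jaw":-1},{"dx":0,"dy":0,"dz":0,"roll":1,"jaw":-1},{"dx":0,"dy":0,"dz":0,"roll":1,"jaw":-1},{"dx":0,"dy":0,"dz":0,"roll":1,"jaw":-1}])

```text
time: 9.55
tcp_pos: [481.2, -52.7, 297.8]
eef_rot: [0.014, 0.874, 0.485, 0.002]
wrist_force: [-0.8, 0.1, 0.3]
width: 1.005
grasp_force: 0.0
```

Emit:
send_rows(plan=[{"dx":0.07,"dy":0.01,"dz":0,"roll":1,"jaw":-1},{"dx":0,"dy":0,"dz":0,"roll":1,"jaw":-1},{"dx":0,"dy":0,"dz":0,"roll":1,"jaw":-1},{"dx":0,"dy":0,"dz":0,"roll":0.3,"jaw":-1},{"dx":0,"dy":0,"dz":0,"roll":0,"jaw":-1}])

```text
time: 9.97
tcp_pos: [488.2, -51.7, 297.7]
eef_rot: [0.014, 0.779, 0.627, 0.004]
wrist_force: [-0.4, 0.0, -0.2]
width: 0.999
grasp_force: 0.0
```

```bash
cat > look.py <<'E'
from h import *
import sys
np.set_printoptions(precision=2,suppress=True)
def state():
    s=ctrl.observe(); M=R.from_quat(s["eef_rot"],scalar_first=True).as_matrix(); g=s["tcp_pos"]+164*M[:,2]
    print("tcp",s["tcp_pos"],"grasp",g,"z",M[:,2],"close",np.degrees(np.arctan2(M[1,1],M[0,1])),"j7",s["qpos"][6]); return s
E
python3 - <<'E'
from look import *
s=state(); im=viewer.capture("wrist"); c=cam("wrist",s); cv2.imwrite("pics/w3.png",im[:,:,::-1])
for d in viewer.cut_out("pot","wrist")[:2]:print(d["conf"],d["at"],fit("pot",[(c,d["region"])],[491,-54]))
for d in viewer.cut_out("blue_coaster","wrist")[:1]:print(d["conf"],d["at"],circle(toplane(c,contour(d["region"]),14),43))
E
```

```text
tcp [488.17 -51.73 297.74] grasp [492.1  -54.32 133.8 ] z [ 0.02 -0.02 -1.  ] close -12.334556221847292 j7 -0.1957452401715366
0.25 [318.1, 249.3] (array([496.84, -67.13]), np.float64(0.4682274247491639))
```

View pics/w3.png

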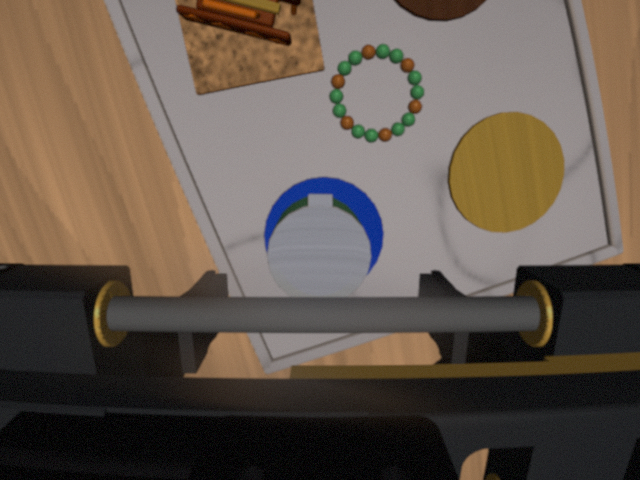

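The wrist view shows the pot lid centred at (320,250) between the fingers with its lip at (320,200), so the grip runs across its y. I'll descend and grip.

Emit:
send_rows(plan=[{"dx":0,"dy":0,"dz":-0.3,"roll":0,"jaw":-1},{"dx":0,"dy":0,"dz":-0.3,"roll":0,"jaw":-1},{"dx":0,"dy":0,"dz":-0.2,"roll":0,"jaw":-1},{"dx":0,"dy":0,"dz":-0.1,"roll":0,"jaw":-1},{"dx":0,"dy":0,"dz":0,"roll":0,"jaw":-1}])

```text
time: 10.53
tcp_pos: [487.4, -51.7, 206.0]
eef_rot: [0.013, 0.78, 0.626, 0.003]
wrist_force: [-0.3, 0.1, 0.1]
width: 1.004
grasp_force: 0.0
```

Emit:
send_rows(plan=[{"dx":0,"dy":0,"dz":0,"roll":0,"jaw":-0.5},{"dx":0,"dy":0,"dz":0,"roll":0,"jaw":1},{"dx":0,"dy":0,"dz":0,"roll":0,"jaw":1},{"dx":0,"dy":0,"dz":0,"roll":0,"jaw":1},{"dx":0,"dy":0,"dz":0,"roll":0,"jaw":1}], squeeze=20)

```text
time: 10.95
tcp_pos: [488.4, -51.8, 208.6]
eef_rot: [0.014, 0.779, 0.626, 0.005]
wrist_force: [-0.7, -0.4, 9.2]
width: 0.709
grasp_force: 20.5
```

Emit:
send_rows(plan=[{"dx":0,"dy":0,"dz":0.1,"roll":0,"jaw":1},{"dx":0,"dy":0,"dz":0.3,"roll":0,"jaw":1},{"dx":0.2,"dy":0.02,"dz":0.2,"roll":0,"jaw":1},{"dx":0.35,"dy":0.04,"dz":0,"roll":0,"jaw":1},{"dx":0.35,"dy":0.04,"dz":0,"roll":0,"jaw":1}])

```text
time: 11.37
tcp_pos: [579.5, -41.8, 270.6]
eef_rot: [0.015, 0.78, 0.626, 0.006]
wrist_force: [0.6, 0.1, -3.1]
width: 0.709
grasp_force: 19.9
```

Emit:
send_rows(plan=[{"dx":0.35,"dy":0.04,"dz":0,"roll":0,"jaw":1},{"dx":0.15,"dy":0,"dz":0,"roll":0,"jaw":1},{"dx":0,"dy":0,"dz":0,"roll":0,"jaw":1},{"dx":0,"dy":0,"dz":0,"roll":0,"jaw":1}])

```text
time: 11.7
tcp_pos: [628.4, -37.7, 267.8]
eef_rot: [0.014, 0.779, 0.626, 0.004]
wrist_force: [-1.0, -0.3, -2.6]
width: 0.71
grasp_force: 19.9
```

```bash
python3 - <<'E'
from look import *
s=state(); im=viewer.capture("wrist"); c=cam("wrist",s)
for t in("brass_coaster","walnut_coaster"):
  for d in viewer.cut_out(t,"wrist")[:1]:print(t,d["conf"],d["at"],circle(toplane(c,contour(d["region"]),14),43))
for n in("scene","side"):
  viewer.capture(n); c=cam(n)
  for d in viewer.cut_out("pot",n)[:2]:print(n,d["conf"],d["at"],fit("pot",[(c,d["region"])],[632,-38],z0=14+s["tcp_pos"][2]-207.5))
  for t in ("blue_coaster","brass_coaster"):
    for d in viewer.cut_out(t,n)[:1]:print(n,t,d["conf"],d["at"],circle(toplane(c,contour(d["region"]),14),43))
E
```

```text
tcp [628.38 -37.73 267.77] grasp [632.18 -40.39 103.83] z [ 0.02 -0.02 -1.  ] close -12.422058350578405 j7 -0.18076013669927793
brass_coaster 0.64 [317.1, 211.5] (array([633.71, -39.67]), np.float64(0.6263736263736264))
walnut_coaster 0.62 [229.2, 51.5] (array([610.12, 110.99]), np.float64(0.5656565656565656))
scene 0.8 [154.2, 206.8] (array([624., -43.]), np.float64(1.0))
scene 0.66 [292.5, 228.8] (array([631.  , -38.62]), np.float64(0.8822134387351779))
scene blue_coaster 0.66 [252.9, 220.6] (array([496.67, -54.41]), np.float64(0.5))
scene brass_coaster 0.76 [286.4, 256.8] (array([634.84, -38.55]), np.float64(0.8952380952380953))
side 0.9 [336.7, 231.6] (array([633.38, -41.48]), np.float64(0.18948126801152743))
side 0.38 [329.9, 265.2] (array([ 596.65, -109.52]), np.float64(0.37368746139592346))
side blue_coaster 0.6 [270.5, 291.4] (array([494.6 , -58.11]), np.float64(0.8455284552845529))
side brass_coaster 0.89 [334.4, 267.7] (array([633.41, -42.19]), np.float64(0.5478260869565217))
```

Emit:
send_rows(plan=[{"dx":0.015,"dy":0,"dz":-0.25,"roll":0,"jaw":1},{"dx":0,"dy":0,"dz":-0.2,"roll":0,"jaw":1},{"dx":0,"dy":0,"dz":-0.08,"roll":0,"jaw":1},{"dx":0,"dy":0,"dz":0,"roll":0,"jaw":1},{"dx":0,"dy":0,"dz":0,"roll":0,"jaw":1}])

```text
time: 12.67
tcp_pos: [629.8, -37.8, 215.2]
eef_rot: [0.014, 0.779, 0.626, 0.004]
wrist_force: [0.2, -0.1, -2.5]
width: 0.705
grasp_force: 19.9
```

Emit:
send_rows(plan=[{"dx":0,"dy":0,"dz":-0.03,"roll":0,"jaw":1},{"dx":0,"dy":0,"dz":-0.02,"roll":0,"jaw":1},{"dx":0,"dy":0,"dz":-0.01,"roll":0,"jaw":1},{"dx":0,"dy":0,"dz":0,"roll":0,"jaw":1},{"dx":0,"dy":0,"dz":0,"roll":0,"jaw":1}])

```text
time: 13.08
tcp_pos: [629.8, -37.7, 209.2]
eef_rot: [0.014, 0.779, 0.626, 0.005]
wrist_force: [0.9, 0.3, -2.6]
width: 0.708
grasp_force: 19.9
```

Emit:
send_rows(plan=[{"dx":0,"dy":0,"dz":-0.01,"roll":0,"jaw":1},{"dx":0,"dy":0,"dz":0,"roll":0,"jaw":1},{"dx":0,"dy":0,"dz":0,"roll":0,"jaw":1}])

```text
time: 13.33
tcp_pos: [629.9, -37.8, 208.8]
eef_rot: [0.014, 0.779, 0.626, 0.005]
wrist_force: [-3.3, 1.6, 6.2]
width: 0.708
grasp_force: 20.0
```

Emit:
send_rows(plan=[{"dx":0,"dy":0,"dz":0,"roll":0,"jaw":0.2},{"dx":0,"dy":0,"dz":0,"roll":0,"jaw":-0.6},{"dx":0,"dy":0,"dz":0,"roll":0,"jaw":-1},{"dx":0,"dy":0,"dz":0,"roll":0,"jaw":-1},{"dx":0,"dy":0,"dz":0.1,"roll":0,"jaw":-1}])

```text
time: 13.75
tcp_pos: [629.1, -37.7, 216.3]
eef_rot: [0.013, 0.779, 0.626, 0.003]
wrist_force: [-1.1, 0.7, -0.1]
width: 0.928
grasp_force: 0.0
```

Emit:
send_rows(plan=[{"dx":0,"dy":0,"dz":0.38,"roll":0,"jaw":-1},{"dx":0,"dy":0,"dz":0.38,"roll":0,"jaw":-1},{"dx":0,"dy":0,"dz":0.2,"roll":0,"jaw":-1},{"dx":-0.05,"dy":0.35,"dz":0,"roll":0,"jaw":-1},{"dx":-0.06,"dy":0.38,"dz":0,"roll":0,"jaw":-1}])

```text
time: 14.17
tcp_pos: [619.4, 32.8, 316.9]
eef_rot: [0.016, 0.781, 0.624, 0.006]
wrist_force: [0.9, 0.5, -0.9]
width: 0.998
grasp_force: 0.0
```

Emit:
send_rows(plan=[{"dx":-0.06,"dy":0.38,"dz":0,"roll":0,"jaw":-1},{"dx":-0.06,"dy":0.35,"dz":0,"roll":0,"jaw":-1},{"dx":0,"dy":0.1,"dz":0,"roll":0,"jaw":-1},{"dx":0,"dy":0,"dz":0,"roll":0,"jaw":-1}])

```text
time: 14.5
tcp_pos: [606.0, 122.8, 314.6]
eef_rot: [0.013, 0.777, 0.629, 0.005]
wrist_force: [0.9, 0.1, -0.2]
width: 1.0
grasp_force: 0.0
```

```bash
python3 - <<'E'
from look import *
s=state(); im=viewer.capture("wrist"); c=cam("wrist",s); cv2.imwrite("pics/w4.png",im[:,:,::-1])
for t in("walnut_coaster",):
  for d in viewer.cut_out(t,"wrist")[:1]:print(t,d["conf"],d["at"],circle(toplane(c,contour(d["region"]),14),43))
for n in("scene","side"):
  im=viewer.capture(n); c=cam(n)
  if n=="side": cv2.imwrite("pics/s4.png",cv2.resize(im[160:340,160:420,::-1],None,fx=2.5,fy=2.5))
  for d in viewer.cut_out("pot",n)[:2]:
    if d["conf"]>.3: print(n,d["conf"],d["at"],fit("pot",[(c,d["region"])],[632,-38]))
  for t in ("brass_coaster",):
    for d in viewer.cut_out(t,n)[:1]:print(n,t,d["conf"],d["at"],circle(toplane(c,contour(d["region"]),14),43))
E
```

```text
tcp [606.04 122.82 314.57] grasp [610.08 120.56 150.64] z [ 0.02 -0.01 -1.  ] close -12.071895656467964 j7 -0.46515873521229
walnut_coaster 0.95 [309.1, 211.3] (array([609.54, 111.66]), np.float64(0.5826558265582655))
scene 0.89 [287.5, 245.0] (array([631.71, -40.39]), np.float64(0.12080536912751683))
scene 0.8 [154.4, 207.3] (array([624., -43.]), np.float64(1.0))
scene brass_coaster 0.63 [288.8, 267.7] (array([635.52, -38.84]), np.float64(0.4918032786885246))
side 0.87 [287.3, 424.4] (array([624., -43.]), np.float64(1.0))
side 0.67 [333.1, 253.4] (array([634.66, -39.74]), np.float64(0.0693227091633466))
side brass_coaster 0.89 [331.6, 275.6] (array([633.53, -42.35]), np.float64(0.3798449612403101))
```

View pics/w4.png

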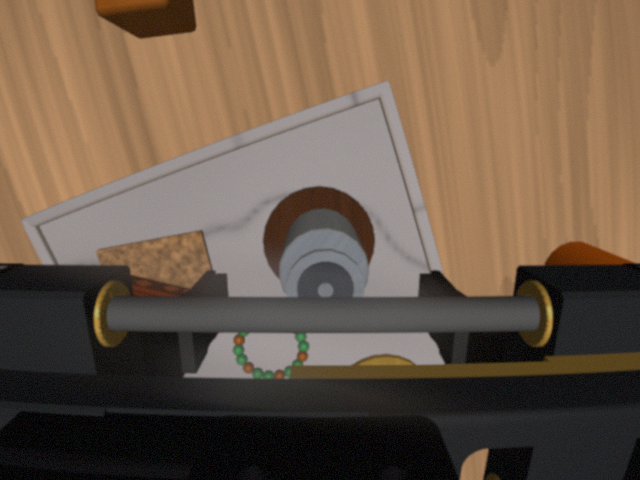

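View pics/s4.png

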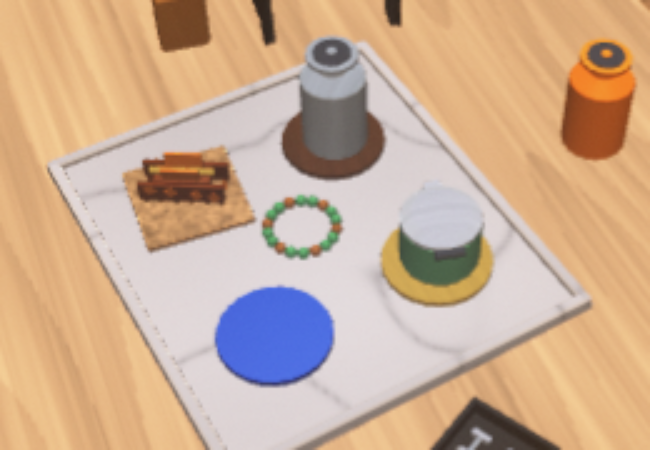

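The wrist view shows the steel bottle's cap at about (325,290), below centre, so the tool must shift towards −y. The side crop shows the clip standing on cork, the pot centred on brass and the blue coaster free.

Emit:
send_rows(plan=[{"dx":0,"dy":-0.09,"dz":0,"roll":0,"jaw":-1},{"dx":0,"dy":0,"dz":0,"roll":0,"jaw":-1},{"dx":0,"dy":0,"dz":0,"roll":0,"jaw":-1}])

```text
time: 15.15
tcp_pos: [606.9, 108.0, 313.9]
eef_rot: [0.014, 0.78, 0.626, 0.004]
wrist_force: [0.1, -0.2, 0.1]
width: 0.998
grasp_force: 0.0
```

```bash
python3 - <<'E'
from look import *
T=dict(tcp_pos=np.array([606.04,122.82,314.57]),eef_rot=np.array([.013,.777,.629,.005]))
print(toplane(cam("wrist",T),[[325.5,290]],108))
s=state()
for n in("scene","side","wrist"):
  viewer.capture(n); c=cam(n,s)
  for t in ("blue_coaster",):
    for d in viewer.cut_out(t,n)[:1]:print(n,t,d["conf"],d["at"],circle(toplane(c,contour(d["region"]),14),43))
E
```

```text
[[611.55 111.33]]
tcp [606.87 107.97 313.91] grasp [610.84 105.29 149.98] z [ 0.02 -0.02 -1.  ] close -12.525044766346076 j7 -0.4487320374746163
scene blue_coaster 0.77 [267.1, 218.1] (array([496.19, -54.12]), np.float64(0.4946236559139785))
side blue_coaster 0.79 [270.0, 293.4] (array([494.53, -58.66]), np.float64(0.9508196721311475))
```

Emit:
send_rows(plan=[{"dx":0,"dy":0.06,"dz":-0.1,"roll":0,"jaw":-1},{"dx":0,"dy":0,"dz":-0.25,"roll":0,"jaw":-1},{"dx":0,"dy":0,"dz":-0.25,"roll":0,"jaw":-1},{"dx":0,"dy":0,"dz":-0.2,"roll":0,"jaw":-1},{"dx":0,"dy":0,"dz":0,"roll":0,"jaw":-1}])

```text
time: 15.87
tcp_pos: [604.9, 115.6, 228.8]
eef_rot: [0.012, 0.779, 0.627, 0.001]
wrist_force: [-1.6, -0.5, -0.8]
width: 1.003
grasp_force: 0.0
```

Emit:
send_rows(plan=[{"dx":0,"dy":0,"dz":0,"roll":0,"jaw":0},{"dx":0,"dy":0,"dz":0,"roll":0,"jaw":1},{"dx":0,"dy":0,"dz":0,"roll":0,"jaw":1},{"dx":0,"dy":0,"dz":0,"roll":0,"jaw":1},{"dx":0,"dy":0,"dz":0,"roll":0,"jaw":1}], squeeze=20)

```text
time: 16.28
tcp_pos: [607.1, 115.3, 235.0]
eef_rot: [0.014, 0.779, 0.626, 0.005]
wrist_force: [1.8, -0.4, -0.1]
width: 0.704
grasp_force: 0.0
```

Emit:
send_rows(plan=[{"dx":0,"dy":0,"dz":0,"roll":0,"jaw":1},{"dx":0,"dy":0,"dz":0,"roll":0,"jaw":1}])

```text
time: 16.45
tcp_pos: [606.9, 115.3, 234.5]
eef_rot: [0.014, 0.779, 0.626, 0.005]
wrist_force: [-1.0, 0.8, 4.2]
width: 0.612
grasp_force: 19.9
```

Emit:
send_rows(plan=[{"dx":0,"dy":0,"dz":0.1,"roll":0,"jaw":1},{"dx":0,"dy":0,"dz":0.35,"roll":0,"jaw":1},{"dx":0,"dy":0,"dz":0.35,"roll":0,"jaw":1},{"dx":-0.15,"dy":-0.2,"dz":0,"roll":0,"jaw":1},{"dx":-0.22,"dy":-0.32,"dz":0,"roll":0,"jaw":1}])

```text
time: 16.87
tcp_pos: [570.6, 66.2, 316.7]
eef_rot: [0.014, 0.778, 0.628, 0.007]
wrist_force: [0.3, -0.2, -2.7]
width: 0.612
grasp_force: 19.9
```

Emit:
send_rows(plan=[{"dx":-0.22,"dy":-0.32,"dz":0,"roll":0,"jaw":1},{"dx":-0.22,"dy":-0.32,"dz":0,"roll":0,"jaw":1},{"dx":-0.2,"dy":-0.3,"dz":0,"roll":0,"jaw":1},{"dx":-0.1,"dy":-0.15,"dz":0,"roll":0,"jaw":1},{"dx":0,"dy":0,"dz":0,"roll":0,"jaw":1}])

```text
time: 17.28
tcp_pos: [493.6, -50.0, 314.5]
eef_rot: [0.014, 0.781, 0.624, 0.004]
wrist_force: [0.6, 0.7, -1.7]
width: 0.614
grasp_force: 19.9
```

Emit:
send_rows(plan=[{"dx":0,"dy":0,"dz":0,"roll":0,"jaw":1},{"dx":0,"dy":0,"dz":0,"roll":0,"jaw":1}])

```text
time: 17.45
tcp_pos: [496.1, -45.0, 314.4]
eef_rot: [0.014, 0.779, 0.627, 0.005]
wrist_force: [0.7, 0.8, -1.8]
width: 0.612
grasp_force: 19.9
```

Emit:
send_rows(plan=[{"dx":-0.045,"dy":-0.07,"dz":-0.2,"roll":0,"jaw":1},{"dx":0,"dy":0,"dz":-0.25,"roll":0,"jaw":1},{"dx":0,"dy":0,"dz":-0.2,"roll":0,"jaw":1},{"dx":0,"dy":0,"dz":0,"roll":0,"jaw":1},{"dx":0,"dy":0,"dz":0,"roll":0,"jaw":1}])

```text
time: 17.87
tcp_pos: [491.5, -51.8, 248.5]
eef_rot: [0.013, 0.779, 0.627, 0.004]
wrist_force: [0.1, 0.9, -0.3]
width: 0.613
grasp_force: 19.9
```

```bash
python3 - <<'E'
from look import *
s=state(); z0=14+s["tcp_pos"][2]-234.5
for n in("scene","side"):
  viewer.capture(n); c=cam(n)
  for d in viewer.cut_out("bottle",n)[:2]:
    if d["conf"]>.3:print(n,d["conf"],d["at"],fit("bottle",[(c,d["region"])],[495,-56],z0=z0))
  for d in viewer.cut_out("blue_coaster",n)[:1]:print(n,d["conf"],d["at"],circle(toplane(c,contour(d["region"]),14),43))
E
```

```text
tcp [491.48 -51.79 248.54] grasp [495.12 -54.41  84.6 ] z [ 0.02 -0.02 -1.  ] close -12.337424802705739 j7 -0.17865538384854568
scene 0.73 [271.4, 207.6] (array([501.35, -54.83]), np.float64(0.6902218570254725))
scene 0.8 [267.3, 221.8] (array([498.31, -55.1 ]), np.float64(0.5473684210526316))
side 0.94 [399.8, 202.2] (array([487., -61.]), np.float64(1.0))
side 0.87 [266.5, 272.3] (array([495.8 , -55.56]), np.float64(0.11185819070904646))
side 0.93 [270.7, 302.0] (array([494.42, -58.22]), np.float64(0.5673758865248227))
```

Emit:
send_rows(plan=[{"dx":-0.005,"dy":-0.01,"dz":-0.06,"roll":0,"jaw":1},{"dx":0,"dy":0,"dz":-0.04,"roll":0,"jaw":1},{"dx":0,"dy":0,"dz":-0.02,"roll":0,"jaw":1},{"dx":0,"dy":0,"dz":0,"roll":0,"jaw":1},{"dx":0,"dy":0,"dz":0,"roll":0,"jaw":1}])

```text
time: 18.58
tcp_pos: [490.6, -53.8, 236.6]
eef_rot: [0.014, 0.779, 0.626, 0.004]
wrist_force: [0.1, 0.8, -1.2]
width: 0.609
grasp_force: 19.9
```

Emit:
send_rows(plan=[{"dx":0,"dy":0,"dz":-0.01,"roll":0,"jaw":1},{"dx":0,"dy":0,"dz":-0.008,"roll":0,"jaw":1},{"dx":0,"dy":0,"dz":0,"roll":0,"jaw":1},{"dx":0,"dy":0,"dz":0,"roll":0,"jaw":1}])

```text
time: 18.92
tcp_pos: [490.7, -53.8, 235.1]
eef_rot: [0.014, 0.779, 0.626, 0.004]
wrist_force: [0.6, -0.1, -1.6]
width: 0.614
grasp_force: 19.9
```

Emit:
send_rows(plan=[{"dx":0,"dy":0,"dz":-0.01,"roll":0,"jaw":1},{"dx":0,"dy":0,"dz":0,"roll":0,"jaw":1},{"dx":0,"dy":0,"dz":0,"roll":0,"jaw":1}])

```text
time: 19.17
tcp_pos: [490.9, -53.8, 234.5]
eef_rot: [0.014, 0.779, 0.626, 0.005]
wrist_force: [-1.5, 0.2, 4.5]
width: 0.609
grasp_force: 20.0
```

Emit:
send_rows(plan=[{"dx":0,"dy":0,"dz":0,"roll":0,"jaw":0},{"dx":0,"dy":0,"dz":0,"roll":0,"jaw":-0.5},{"dx":0,"dy":0,"dz":0,"roll":0,"jaw":-1},{"dx":0,"dy":0,"dz":0,"roll":0,"jaw":-1},{"dx":0,"dy":0,"dz":0,"roll":0,"jaw":-1}])

```text
time: 19.58
tcp_pos: [490.7, -53.7, 233.9]
eef_rot: [0.014, 0.779, 0.626, 0.004]
wrist_force: [-0.3, 0.5, -0.2]
width: 0.832
grasp_force: 0.0
```

Emit:
send_rows(plan=[{"dx":0,"dy":0,"dz":0.1,"roll":0,"jaw":-1},{"dx":0,"dy":0,"dz":0.38,"roll":0,"jaw":-1},{"dx":0,"dy":0,"dz":0.38,"roll":0,"jaw":-1},{"dx":0,"dy":0.3,"dz":0.1,"roll":1,"jaw":-1},{"dx":0,"dy":0.35,"dz":0,"roll":1,"jaw":-1}])

```text
time: 20.0
tcp_pos: [491.8, 9.8, 334.7]
eef_rot: [0.016, 0.71, 0.704, 0.009]
wrist_force: [0.8, 0.6, 0.9]
width: 0.999
grasp_force: 0.0
```

Emit:
send_rows(plan=[{"dx":0,"dy":0.35,"dz":0,"roll":1,"jaw":-1},{"dx":0,"dy":0.3,"dz":0,"roll":1,"jaw":-1},{"dx":0,"dy":0.2,"dz":0,"roll":1,"jaw":-1},{"dx":0,"dy":0,"dz":0,"roll":1,"jaw":-1},{"dx":0,"dy":0,"dz":0,"roll":1,"jaw":-1}])

```text
time: 20.42
tcp_pos: [490.5, 97.9, 330.8]
eef_rot: [0.011, 0.5, 0.866, 0.009]
wrist_force: [1.4, -1.0, -0.9]
width: 0.999
grasp_force: 0.0
```

Emit:
send_rows(plan=[{"dx":0,"dy":0,"dz":0,"roll":1,"jaw":-1},{"dx":0,"dy":0,"dz":0,"roll":1,"jaw":-1},{"dx":0,"dy":0,"dz":0,"roll":1,"jaw":-1},{"dx":0,"dy":0,"dz":0,"roll":1,"jaw":-1},{"dx":0,"dy":0,"dz":0,"roll":1,"jaw":-1}])

```text
time: 20.83
tcp_pos: [490.7, 96.2, 330.8]
eef_rot: [0.009, 0.26, 0.965, 0.012]
wrist_force: [0.6, 0.2, -0.6]
width: 1.002
grasp_force: 0.0
```

Emit:
send_rows(plan=[{"dx":0,"dy":0,"dz":0,"roll":0.6,"jaw":-1},{"dx":0,"dy":0,"dz":0,"roll":0,"jaw":-1},{"dx":0,"dy":0,"dz":0,"roll":0,"jaw":-1}])

```text
time: 21.08
tcp_pos: [490.8, 96.2, 330.6]
eef_rot: [0.008, 0.233, 0.972, 0.012]
wrist_force: [0.1, 0.9, -0.0]
width: 1.002
grasp_force: 0.0
```

```bash
python3 - <<'E'
from look import *
s=state(); im=viewer.capture("wrist"); c=cam("wrist",s); cv2.imwrite("pics/w5.png",im[:,:,::-1])
for d in viewer.cut_out("clip","wrist")[:1]:
    print(d["conf"],d["at"],cv2.minAreaRect(toplane(c,contour(d["region"]),34).astype(np.float32)))
for n in("scene","side"):
  im=viewer.capture(n); c=cam(n); cv2.imwrite(f"pics/{n}5.png",cv2.resize(im[150:350,160:460,::-1],None,fx=2.5,fy=2.5))
  for d in viewer.cut_out("bottle",n)[:2]:
    if d["conf"]>.3:print(n,d["conf"],d["at"],fit("bottle",[(c,d["region"])],[495,-56]))
  for t in("blue_coaster","walnut_coaster"):
    for d in viewer.cut_out(t,n)[:1]:print(n,t,d["conf"],d["at"],circle(toplane(c,contour(d["region"]),14),43))
E
```

```text
tcp [490.76  96.19 330.63] grasp [494.36  99.39 166.7 ] z [ 0.02  0.02 -1.  ] close 63.03598452822344 j7 0.8266687303960191
0.93 [305.8, 213.8] ((478.7840576171875, 98.07610321044922), (29.547035217285156, 68.37886047363281), 63.455223083496094)
scene 0.87 [354.0, 309.7] (array([487., -61.]), np.float64(1.0))
scene blue_coaster 0.76 [272.7, 225.0] (array([498.87, -55.71]), np.float64(0.42857142857142855))
side 0.71 [268.0, 277.7] (array([493.47, -58.21]), np.float64(0.09644670050761417))
side 0.71 [401.2, 201.6] (array([487., -61.]), np.float64(1.0))
side walnut_coaster 0.72 [292.3, 217.7] (array([607.37, 107.96]), np.float64(0.6857142857142857))
```

View pics/w5.png

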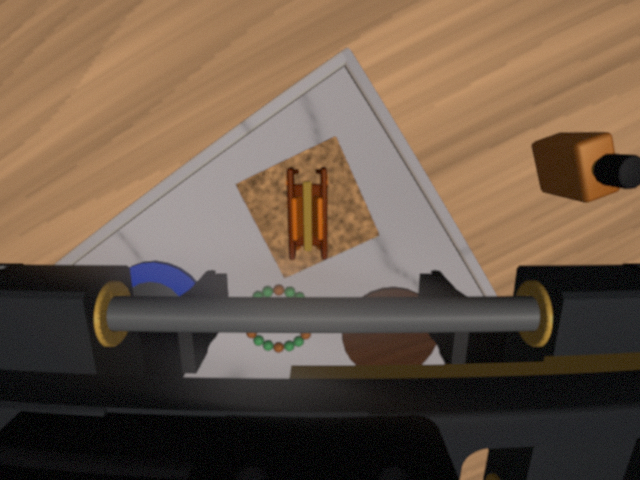

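View pics/side5.png

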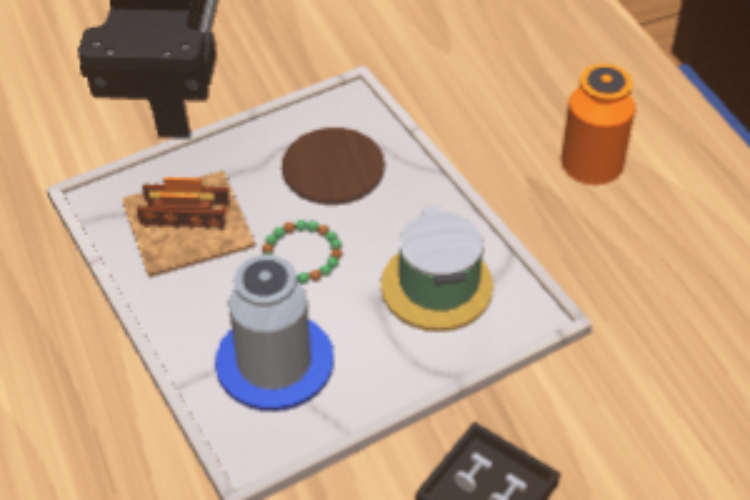

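The wrist view shows the clip at (307,213) standing on cork, aligned with the fingers. The side crop shows the bottle in the middle of blue, the pot on brass and walnut free.

Emit:
send_rows(plan=[{"dx":-0.15,"dy":-0.013,"dz":-0.2,"roll":0,"jaw":-0.6},{"dx":0,"dy":0,"dz":-0.35,"roll":0,"jaw":-0.6},{"dx":0,"dy":0,"dz":-0.35,"roll":0,"jaw":-0.6},{"dx":0,"dy":0,"dz":-0.2,"roll":0,"jaw":-0.6},{"dx":0,"dy":0,"dz":0,"roll":0,"jaw":-0.6}])

```text
time: 22.0
tcp_pos: [473.9, 94.5, 216.1]
eef_rot: [0.005, 0.232, 0.973, 0.01]
wrist_force: [-0.6, 0.2, -0.4]
width: 0.811
grasp_force: 0.0
```

Emit:
send_rows(plan=[{"dx":0,"dy":0,"dz":0,"roll":0,"jaw":-0.6}])

```text
time: 22.08
tcp_pos: [475.6, 94.9, 219.8]
eef_rot: [0.007, 0.232, 0.973, 0.012]
wrist_force: [0.4, -0.2, 0.5]
width: 0.809
grasp_force: 0.0
```

Emit:
send_rows(plan=[{"dx":0,"dy":0,"dz":-0.1,"roll":0,"jaw":-0.6},{"dx":0,"dy":0,"dz":-0.05,"roll":0,"jaw":-0.2},{"dx":0,"dy":0,"dz":0,"roll":0,"jaw":-0.2},{"dx":0,"dy":0,"dz":0,"roll":0,"jaw":-0.2},{"dx":0,"dy":0,"dz":0,"roll":0,"jaw":1}], squeeze=12)

```text
time: 22.5
tcp_pos: [476.0, 95.0, 205.6]
eef_rot: [0.009, 0.232, 0.973, 0.012]
wrist_force: [0.1, -0.6, 1.1]
width: 0.599
grasp_force: 0.0
```

Emit:
send_rows(plan=[{"dx":0,"dy":0,"dz":0,"roll":0,"jaw":1},{"dx":0,"dy":0,"dz":0,"roll":0,"jaw":1},{"dx":0,"dy":0,"dz":0,"roll":0,"jaw":1},{"dx":0,"dy":0,"dz":0,"roll":0,"jaw":1},{"dx":0,"dy":0,"dz":0,"roll":0,"jaw":1}])

```text
time: 22.92
tcp_pos: [475.8, 95.0, 205.2]
eef_rot: [0.008, 0.232, 0.973, 0.012]
wrist_force: [-0.0, 0.0, 0.5]
width: 0.336
grasp_force: 11.9
```

Emit:
send_rows(plan=[{"dx":0,"dy":0,"dz":0.15,"roll":0,"jaw":1},{"dx":0,"dy":0,"dz":0.35,"roll":0,"jaw":1},{"dx":0.2,"dy":0.02,"dz":0,"roll":0,"jaw":1},{"dx":0.35,"dy":0.035,"dz":0,"roll":0,"jaw":1},{"dx":0.35,"dy":0.035,"dz":0,"roll":0,"jaw":1}])

```text
time: 23.33
tcp_pos: [566.7, 104.1, 256.1]
eef_rot: [0.009, 0.232, 0.973, 0.012]
wrist_force: [0.9, 0.6, 0.6]
width: 0.333
grasp_force: 11.9
```

Emit:
send_rows(plan=[{"dx":0.25,"dy":0.03,"dz":0,"roll":0,"jaw":1},{"dx":0.12,"dy":0.01,"dz":0,"roll":0,"jaw":1},{"dx":0,"dy":0,"dz":0,"roll":0,"jaw":1},{"dx":0,"dy":0,"dz":0,"roll":0,"jaw":1},{"dx":0,"dy":0,"dz":0,"roll":0,"jaw":1}])

```text
time: 23.75
tcp_pos: [601.9, 107.9, 254.7]
eef_rot: [0.008, 0.232, 0.973, 0.012]
wrist_force: [0.1, 1.0, 0.1]
width: 0.337
grasp_force: 11.9
```

```bash
python3 - <<'E'
from look import *
s=state(); im=viewer.capture("wrist"); c=cam("wrist",s)
for d in viewer.cut_out("clip","wrist")[:1]:
    print(d["conf"],d["at"],cv2.minAreaRect(toplane(c,contour(d["region"]),34+s["tcp_pos"][2]-205.2).astype(np.float32)))
for d in viewer.cut_out("walnut_coaster","wrist")[:1]:print(d["conf"],circle(toplane(c,contour(d["region"]),14),43))
E
```

```text
tcp [601.87 107.86 254.7 ] grasp [605.18 111.03  90.77] z [ 0.02  0.02 -1.  ] close 63.17400245412555 j7 0.8732489181271845
0.9 [322.8, 275.6] ((587.8317260742188, 119.65843200683594), (30.734683990478516, 34.416748046875), 62.57419967651367)
0.66 (array([609.53, 111.44]), np.float64(0.44028520499108736))
```

Emit:
send_rows(plan=[{"dx":0.047,"dy":0,"dz":-0.2,"roll":0,"jaw":1},{"dx":0,"dy":0,"dz":-0.2,"roll":0,"jaw":1},{"dx":0,"dy":0,"dz":-0.03,"roll":0,"jaw":1},{"dx":0,"dy":0,"dz":0,"roll":0,"jaw":1},{"dx":0,"dy":0,"dz":0,"roll":0,"jaw":1}])

```text
time: 24.32
tcp_pos: [607.4, 108.0, 212.9]
eef_rot: [0.008, 0.232, 0.973, 0.012]
wrist_force: [0.4, 0.3, -0.4]
width: 0.333
grasp_force: 11.9
```

Emit:
send_rows(plan=[{"dx":-0.005,"dy":0,"dz":-0.04,"roll":0,"jaw":1},{"dx":0,"dy":0,"dz":-0.02,"roll":0,"jaw":1},{"dx":0,"dy":0,"dz":-0.01,"roll":0,"jaw":1},{"dx":0,"dy":0,"dz":0,"roll":0,"jaw":1},{"dx":0,"dy":0,"dz":0,"roll":0,"jaw":1}])

```text
time: 24.73
tcp_pos: [607.0, 108.0, 205.4]
eef_rot: [0.008, 0.232, 0.973, 0.012]
wrist_force: [0.3, 0.4, -0.3]
width: 0.336
grasp_force: 11.9
```

Emit:
send_rows(plan=[{"dx":0,"dy":0,"dz":-0.01,"roll":0,"jaw":1},{"dx":0,"dy":0,"dz":0,"roll":0,"jaw":1},{"dx":0,"dy":0,"dz":0,"roll":0,"jaw":1}])

```text
time: 24.98
tcp_pos: [607.1, 107.9, 204.9]
eef_rot: [0.008, 0.232, 0.973, 0.012]
wrist_force: [-3.3, -0.2, 7.0]
width: 0.332
grasp_force: 12.0
```

Contact. I'll release, rise and back away for the final check.

Emit:
send_rows(plan=[{"dx":0,"dy":0,"dz":0,"roll":0,"jaw":0.1},{"dx":0,"dy":0,"dz":0,"roll":0,"jaw":-0.2},{"dx":0,"dy":0,"dz":0,"roll":0,"jaw":-0.4},{"dx":0,"dy":0,"dz":0.1,"roll":0,"jaw":-0.4},{"dx":0,"dy":0,"dz":0.3,"roll":0,"jaw":-0.6}])

```text
time: 25.4
tcp_pos: [605.4, 107.7, 240.8]
eef_rot: [0.005, 0.232, 0.973, 0.01]
wrist_force: [-0.2, -0.8, 0.9]
width: 0.628
grasp_force: 0.0
```

Emit:
send_rows(plan=[{"dx":0,"dy":0,"dz":0.38,"roll":0,"jaw":-0.6},{"dx":0,"dy":0,"dz":0.38,"roll":0,"jaw":-0.6},{"dx":0,"dy":0,"dz":0.38,"roll":0,"jaw":-0.6},{"dx":-0.2,"dy":0,"dz":0.2,"roll":0,"jaw":-0.6},{"dx":-0.3,"dy":0,"dz":0,"roll":0,"jaw":-0.6}])

```text
time: 25.82
tcp_pos: [558.5, 107.8, 384.0]
eef_rot: [0.012, 0.233, 0.972, 0.014]
wrist_force: [-0.3, 0.3, 0.8]
width: 0.795
grasp_force: 0.0
```

Emit:
send_rows(plan=[{"dx":-0.3,"dy":0,"dz":0.2,"roll":0,"jaw":-0.6},{"dx":-0.2,"dy":0,"dz":0,"roll":0,"jaw":-0.6},{"dx":0,"dy":0,"dz":0,"roll":0,"jaw":-0.6},{"dx":0,"dy":0,"dz":0,"roll":0,"jaw":-0.6}])

```text
time: 26.15
tcp_pos: [506.3, 108.0, 399.3]
eef_rot: [0.009, 0.232, 0.973, 0.012]
wrist_force: [-0.3, -0.2, 0.1]
width: 0.801
grasp_force: 0.0
```

```bash
python3 - <<'E'
from look import *
s=state()
for n in("scene","side"):
  im=viewer.capture(n); c=cam(n); cv2.imwrite(f"pics/{n}6.png",cv2.resize(im[150:350,160:460,::-1],None,fx=2.5,fy=2.5))
  for t,x in(("bottle",[495,-56]),("pot",[634,-40])):
    for d in viewer.cut_out(t,n)[:2]:
      if d["conf"]>.3:
        x1,f=fit(t,[(c,d["region"])],x)
        if f<.5: print(n,t,d["conf"],x1,f)
  for d in viewer.cut_out("clip",n)[:1]: print(n,"clip",d["conf"],cv2.minAreaRect(toplane(c,contour(d["region"]),34).astype(np.float32)))
  for t in("blue_coaster","walnut_coaster","brass_coaster"):
    for d in viewer.cut_out(t,n)[:1]:print(n,t,d["conf"],circle(toplane(c,contour(d["region"]),14),43))
E
```

```text
tcp [506.32 107.96 399.34] grasp [510.13 111.26 235.41] z [ 0.02  0.02 -1.  ] close 63.20250887777702 j7 0.8136116166283592
scene bottle 0.74 [490.55 -55.69] 0.06943268416596104
scene pot 0.61 [632.4  -39.07] 0.11910669975186106
scene clip 0.8 ((612.41015625, 111.34342956542969), (31.28167724609375, 87.4079818725586), 63.81699752807617)
scene blue_coaster 0.79 (array([497.92, -52.01]), np.float64(0.38461538461538464))
scene walnut_coaster 0.71 (array([611.44, 111.07]), np.float64(0.4888888888888889))
scene brass_coaster 0.78 (array([635.79, -37.42]), np.float64(0.5934959349593496))
side bottle 0.62 [493.47 -58.21] 0.09252217997465151
side pot 0.94 [632.49 -40.35] 0.09569377990430628
side clip 0.84 ((608.5210571289062, 112.04293823242188), (57.4975471496582, 70.35905456542969), 63.10304260253906)
side blue_coaster 0.66 (array([494.44, -58.06]), np.float64(0.4868421052631579))
side walnut_coaster 0.72 (array([539.2 , 310.01]), np.float64(0.2235294117647059))
side brass_coaster 0.72 (array([630.93, -42.28]), np.float64(0.562962962962963))
```

View pics/side6.png

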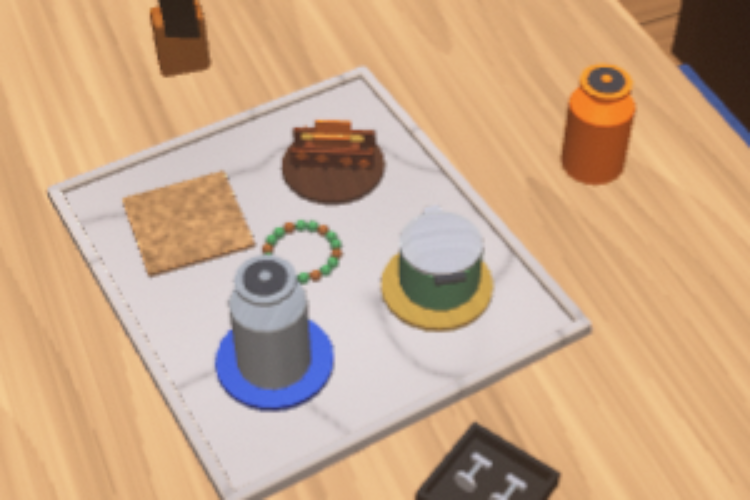

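View pics/scene6.png

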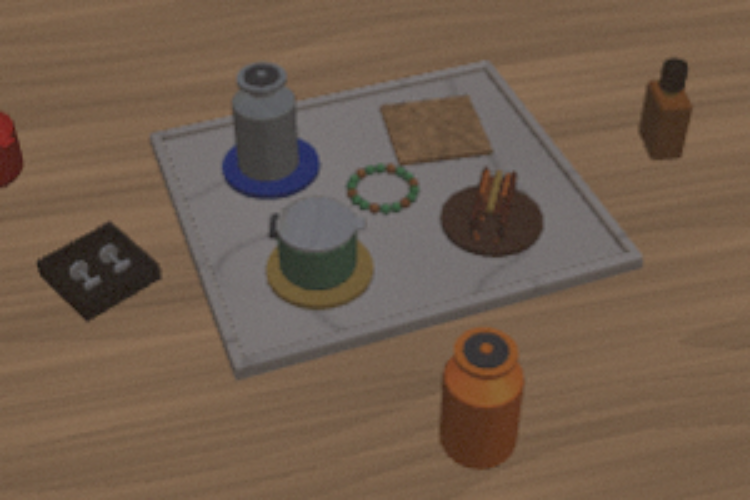

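Both crops show the bottle on blue at side (270,340), the pot on brass at (440,270) and the clip on walnut at (333,150). Each is upright and within about 3 mm of centre, the cork mat is empty and the bystanders are unmoved.

```bash
python3 -c "
from workcell import order
print(order.finish_job())"
```

```text
the job is handed in; nothing more can be done
None
```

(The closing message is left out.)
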